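Load a cartridge into the sprung feed track

TASK

Load the green-banded cartridge into the feed track: pull the sprung follower back by its red paddle until its catch holds it, then stand the cartridge upright, banded end up, on the floor of the opened track between the end stop and the follower and let go of it. Then press the yellow pad down to free the catch, so that the follower closes and pushes the cartridge up against the end stop.

Things in the scene. Friction and masses are not known exactly. Their poses are not given: they have to be found in the camera images.
- track: Fixed feed track on a 200x100 mm grey plate. Origin at bench level under its middle; x = pull-back direction, y across. Floor 10 mm up, 50 mm wide between walls 4 mm thick, tops 24 mm up. End stop: inner face x=-80 mm, top 40 mm up. Sprung grey follower, 24 mm along x, top 44 mm up: front face x=-74 closed empty, 0 on the catch, -46 closed on a cartridge, whose axis is then x=-63.
- paddle (a point): Grip point of the follower's red paddle, 70 mm above the bench; paddle 14 mm thick along track x, 36 mm wide along y, from 44 to 84 mm up. In the track's frame x=-62 mm closed empty, 12 on the catch, -34 closed on a cartridge. Spring 2.5 N closed, 5.5 N back, plus damping and up to 4 N more as it clicks over the catch: pull to x=15 or so (limit 18), let go and the catch holds it.
- pad (a point): Centre of the top of the round yellow release pad, 26 mm across, 42 mm above the bench, at x=84 mm, y=0 in the track's frame. Pressed straight down it sinks up to 10 mm against a spring; 4 mm or more (2 to 5 N) frees the follower, which closes by itself within about 1 s; pressing further does no harm. The pad comes up again when let go.
- cartridge: Cartridge to load: white cylinder, 34 mm diameter, 60 mm tall, green band (40 to 54 mm up) and green top; loose, about 0.1 kg, standing upright on the bench, 35 mm or more clear around it. Origin: centre of its underside, z up its axis. Two spares like it, with blue and orange bands and tops, stand nearby and are not wanted.
Things that resemble listed ones, but are neither listed nor needed, are in the scene too. What is shaped like the cartridge but black is not meant.

How it is judged:
By the outcome, as a careful person would: the job done as asked, in the order asked, and still so for the second after the job is handed in, with the robot touching nothing.
It also fails if it takes over 64 s, if anything falls off the work surface, if the arm or the gripper's body presses on something with over 40 N, if the wrist force passes 120 N, or if a joint passes its speed limit or range.

ROBOT

A 6-joint arm with a two-finger parallel gripper is mounted at the origin on the work surface. World frame = base frame: x ahead of the robot, y to its left, z up, the work surface at z = 0. Lengths are in mm, angles in rad, forces in N, time in s.
With the tool pointing down it reaches from about 350 to 875 mm from the base axis. Payload 4.2 kg.
Tool frame: the origin (TCP) lies midway between the tips of the shut fingers; the grasp point (between the pads) lies 19 mm behind it (arm.grip_point_offset is the z of the grasp point in the tool frame, in mm); z points along the fingers, x is the direction in which the jaws open and shut, and the axes are right-handed (so a half turn about z gives the same grasp; the last joint's range is limited). The gripper opens to 85 mm and grips with 20 to 120 N. Pads are 22 mm wide; open, the fingers measure 114 mm over their backs; the gripper's body (76 mm by 85 mm) begins 54 mm behind the grasp point. The pads swing forward as they close: fully open they stand 13 mm farther back than shut.
Start: joints at [1.446, 0.385, 0.008, 0, -1.194, -0.259], TCP at [233.996, 579.521, 231.312] pointing down, gripper open.
Joint ranges: [-3.14, 3.14], [-1.21, 2.06], [-1.07, 1.41], [-3.16, 2.05], [-2.99, -0.16], [-3.1, 3.1]. Speed limits (rad/s): [2.79, 2.79, 3.14, 3.14, 3.14, 3.14].

INTERFACE

Orientations are given as a unit quaternion [x, y, z, w].
In Python, from bench import arm gives the robot as it stands.
- The arm moves only by the shell command python3 -m jog 'ROWS'. ROWS is JSON, a list of rows, each an object of numbers: "hand": the finger opening in mm, from 0 to 85.4; "dx", "dy", "dz": the shift along the tool's x, y, z in mm; "rx", "ry", "rz": the turn, a rotation vector about the tool's x, y, z in rad. A call has 1 to 5 rows; each row shifts and turns the commanded pose from where the row before left it, along the tool's axes as they then stand; what a row does not reach is not made up. A row lasts 1/12 s, in which the tool goes at most 41.7 mm and 7.16 degrees, less where a joint would pass 70% of its speed; a pose out of reach is approached as far as the arm can. A call with a gripper value outside its range is refused whole. The fingers move at their own pace and stop on an object; the grip force is fixed at half the most. Time passes only in rows, so rows that do not move let the fingers close. It gives the time, the measured TCP pose, the force and the opening at its end, in the units of the state.
- arm.read_state(): the state, without advancing time (a new reading comes with each control period).
- arm.get_image(name): name is "side" or "top" or "wrist"; returns a dict with "img" (384x512x3 uint8, red, green, blue), "depth" (384x512 float32, mm along the optical axis (not along the pixel's ray), 0 where there is no reading), "intrinsics" (3x3 intrinsics, pixels), "dist" ([k1, k2, p1, p2, k3] as OpenCV has them; the pictures are not rectified), "R" (3x3) and "t" (3): a world point X has camera coordinates R X + t; the wrist camera has in their place "T_tool_cam" (4x4, takes a point from camera to tool coordinates, whose origin is the TCP and whose axes are the tool frame's). Camera axes: x right, y down, z forward; pixel columns grow to the right and rows downward; lengths in mm; the calibration is good to about 2 mm. A picture is of the moment at which its call begins: read the wrist's pose just before it.
- arm.job_done(): hands the job in, once; it reports no verdict.
The state is a dict: "clock": time; "joints": joint angles; "joint_vel": joint speeds; "joint_efforts": joint torques, N m; "position": TCP position; "ee_rot": TCP orientation; "contact_force": force on the tool from outside, world axes, zero at the start; "wrist_torque": the same for the moment, N m; "gripper_width": finger opening in mm.
Only numpy, scipy, OpenCV 4.12 (cv2) and the standard library are available. Lean on these libraries where they do the work, as an engineer would, in place of code of your own. Each camera call takes 0.05 s, during which the arm holds its last target.

## Working session

There is one attempt and no reset: what is moved stays moved. The work goes in short steps, Python scripts to look and compute and a shell command to move; the robot and the scene stay as the last step left them, time stands still between calls to the robot, and variables do not carry over. Pictures are saved under pics/ and viewed, and the job is handed in when it is done.

```bash
ls; mkdir -p pics
cat > h.py <<'E'
import numpy as np,cv2
from bench import arm
from scipy.spatial.transform import Rotation as Ro
def pts(d,st=None):
    z=d['depth'];h,w=z.shape
    u,v=np.meshgrid(np.arange(w),np.arange(h))
    p=cv2.undistortPoints(np.stack([u,v],-1).reshape(-1,1,2).astype(np.float32),d['intrinsics'],d['dist']).reshape(h,w,2)
    c=np.concatenate([p,np.ones((h,w,1))],-1)*z[...,None]
    if 'R' in d: X=(c-np.array(d['t']))@np.array(d['R'])
    else:
        T=np.array(d['T_tool_cam']);R=Ro.from_quat(st['ee_rot']).as_matrix()
        X=(c@T[:3,:3].T+T[:3,3])@R.T+np.array(st['position'])
    X[z==0]=np.nan
    return X
def grab(n):
    st=arm.read_state();d=arm.get_image(n);return d['img'],pts(d,st),st
E
python3 - <<'E'
from h import *
for n in ['top','side','wrist']:
    i,X,st=grab(n); cv2.imwrite(f'pics/{n}0.png',i[...,::-1]); np.save(f'{n}0.npy',X)
print(st)
E
```

```text
pics
{'clock': 0.1, 'joints': array([ 1.44561005e+00,  3.85482945e-01,  6.75258328e-03, -4.32001441e-04,
       -1.19403126e+00, -2.58606053e-01]), 'joint_vel': array([-0.00208854, -0.00139356,  0.0033999 ,  0.00055733,  0.00055973,
        0.00234422]), 'joint_efforts': array([-8.35286010e-04, -3.93316805e+01,  1.88931245e+01,  4.19801518e+00,
       -2.52967824e-03,  3.44269679e-06]), 'position': array([233.80910014, 579.04270242, 230.32557517]), 'ee_rot': array([-5.59201234e-01,  8.29031347e-01, -6.07422851e-04, -7.98089619e-04]), 'contact_force': array([-0.32386795,  0.27053254,  0.41275567]), 'wrist_torque': array([-0.00994319, -0.03360814, -0.06063957]), 'gripper_width': 85.35876854975211}
```

View pics/top0.png

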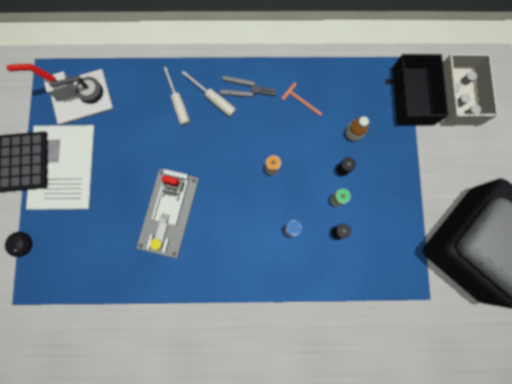

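View pics/side0.png

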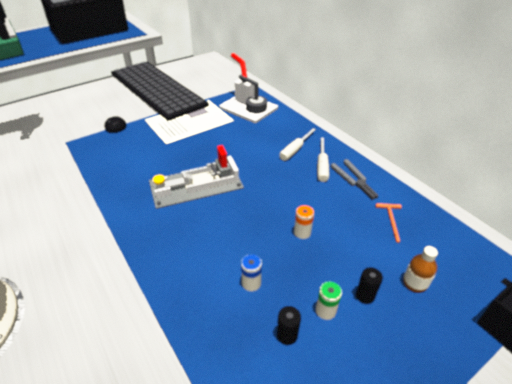

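View pics/wrist0.png

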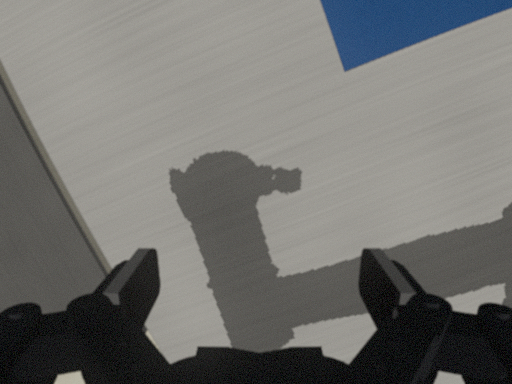

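The top view shows these candidates:
- **Cartridge:** green top at (342,196). Not wanted are the orange spare (273,163), the blue spare (293,228), the black look-alikes (346,166) and (342,231), and the bottle (360,127).
- **Paddle:** red, on the track at (170,181). Not wanted are the red clamp lever (35,70) and the orange-red T-tool (300,97).
- **Pad:** yellow, at (155,244), at the other end of the track from the paddle.

Next I'll measure these and check close crops.

Run:
```python
from h import *
for n in ['top','side']:
    i=cv2.imread(f'pics/{n}0.png'); X=np.load(f'{n}0.npy')
    hsv=cv2.cvtColor(i,cv2.COLOR_BGR2HSV);H,S,V=[hsv[...,k].astype(int) for k in range(3)]
    for nm,m in dict(green=(H>45)&(H<80)&(S>120),yellow=(H>22)&(H<35)&(S>130)&(V>130),red=((H<5)|(H>174))&(S>150),orange=(H>5)&(H<18)&(S>150),blue=(H>100)&(H<125)&(S>130)&(V>165)).items():
        k,l,s,c=cv2.connectedComponentsWithStats(m.astype(np.uint8))
        for j in range(1,k):
            if s[j,4]>15:
                P=X[l==j];print(n,nm,c[j].round(),s[j,4],'med',np.nanmedian(P,0).round(1),'mean',np.nanmean(P,0).round(1),'z',np.nanpercentile(P[:,2],[5,95]).round())
i=cv2.imread('pics/top0.png');s=cv2.imread('pics/side0.png')
a=cv2.resize(i[155:270,125:205],None,fx=5,fy=5);b=cv2.resize(s[135:215,140:250],None,fx=3.6,fy=3.6);c=cv2.resize(s[270:330,290:390],None,fx=3.9,fy=3.9)
o=np.zeros((580,800,3),np.uint8);o[:575,:400]=a;o[:288,400:796]=b;o[300:534,400:790]=c
cv2.imwrite('pics/crop1.png',o)
```

```text
top green [343. 195.] 67 med [ 532.1 -311.7   61.3] mean [ 532.2 -311.3   61.2] z [58. 64.]
top yellow [155. 244.] 81 med [425.6 119.3  41.8] mean [425.7 118.9  41.9] z [40. 44.]
top red [32. 70.] 250 med [817.1 393.4 117.6] mean [816.7 395.9 114.5] z [ 92. 131.]
top red [170. 180.] 109 med [565.6  82.4  83.3] mean [565.9  82.2  80.4] z [64. 86.]
top orange [357. 128.] 115 med [ 689.9 -350.9   62.4] mean [ 691.5 -352.9   61.9] z [53. 68.]
top blue [294. 227.] 104 med [ 459.8 -196.6   61.2] mean [ 460.2 -196.2   59.9] z [58. 63.]
side green [ 9. 48.] 348 med [ 253.3 1211.3   45.2] mean [ 253.9 1203.2   48.2] z [17. 75.]
side green [331. 289.] 221 med [ 530.4 -309.5   61.4] mean [ 530.5 -309.3   61.5] z [60. 63.]
side green [327. 302.] 75 med [ 516.4 -319.3   48.6] mean [ 518.2 -318.1   48.6] z [43. 54.]
side yellow [158. 179.] 83 med [423.8 117.   42.3] mean [424.2 118.1  41.8] z [38. 44.]
side red [240.  64.] 109 med [815.5 393.4 117.1] mean [815.  396.1 115. ] z [ 96. 130.]
side red [222. 156.] 139 med [561.9  72.   74.8] mean [562.2  75.8  71.9] z [52. 85.]
side orange [391. 216.] 116 med [ 795.5 -213.4    7.2] mean [ 790.8 -223.1    7. ] z [4. 9.]
side orange [305. 211.] 84 med [ 610.1 -151.    61.1] mean [ 610.  -151.    61.1] z [60. 62.]
side orange [303. 221.] 69 med [ 597.7 -163.2   48.7] mean [ 599.5 -161.8   48.2] z [43. 53.]
side orange [423. 267.] 372 med [ 686.6 -365.6   61.2] mean [ 687.1 -364.2   60.8] z [50. 70.]
side blue [59. 43.] 1450 med [ 403.2 1222.2    4.3] mean [ 448.4 1272.9    4.3] z [2. 7.]
side blue [291. 259.] 73781 med [ 547.2 -203.6    1.4] mean [ 559.2 -159.7    1.6] z [-0.  3.]
side blue [221.  98.] 141 med [760.4 432.9   1.9] mean [762.5 431.6   1.9] z [-0.  4.]
```

View pics/crop1.png

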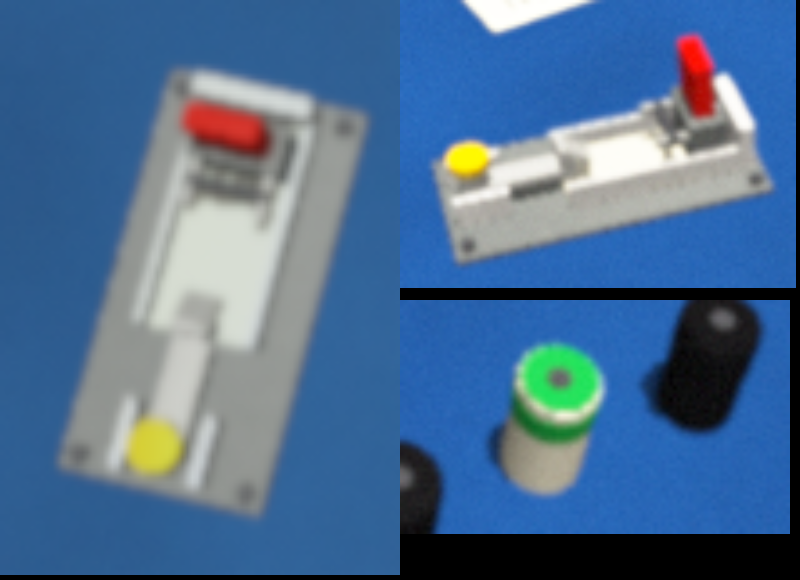

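The crop confirms all three: the follower is closed against the white end stop, the yellow pad is at the opposite end, and the cartridge has a green band and green top. The paddle-to-pad distance measures 145.4 mm against 146 given, and the heights agree. First I'll turn the tool to the track axis (about +1.44 about tool z).

```bash
for k in 1 2; do :; done
python3 -m jog '[{"rz":0.12},{"rz":0.12},{"rz":0.12},{"rz":0.12},{"rz":0.12}]'
python3 -m jog '[{"rz":0.12},{"rz":0.12},{"rz":0.12},{"rz":0.12},{"rz":0.12}]'
python3 -m jog '[{"rz":0.12},{"rz":0.12}]'
cat >> h.py <<'E'
def delta(target,yaw=None,st=None):
    "tool-frame shift to put TCP at target; rz to bring tool x to yaw (deg)"
    st=st or arm.read_state();R=Ro.from_quat(st['ee_rot']).as_matrix()
    print('pos',st['position'].round(1),'yaw',np.degrees(np.arctan2(R[1,0],R[0,0])).round(2),'toolz',R[:,2].round(4),'w',round(st['gripper_width'],1),'F',st['contact_force'].round(1),'t',st['clock'])
    if target is not None: print('tool shift',(R.T@(np.array(target)-st['position'])).round(1))
    if yaw is not None:
        d=(yaw-np.degrees(np.arctan2(R[1,0],R[0,0]))+180)%360-180; print('rz',-np.radians(d).round(4))
E
python3 - <<'E'
from h import *
delta([540,90,230],165.5)
print(np.array(arm.get_image('wrist')['T_tool_cam']).round(3))
E
```

```text
pos [233.9 579.1 230.5] yaw -112.0 toolz [-5.0e-04 -1.6e-03 -1.0e+00] w 85.6 F [ 0.7 -0.6  0.7] t 0.15
tool shift [ 338.9 -467.1    1.1]
rz 1.44
[[ 1.00000e+00  1.00000e-03  0.00000e+00  5.36000e-01]
 [-1.00000e-03  9.62000e-01  2.74000e-01 -6.96320e+01]
 [-0.00000e+00 -2.74000e-01  9.62000e-01 -1.42613e+02]
 [ 0.00000e+00  0.00000e+00  0.00000e+00  1.00000e+00]]$[0]: bad value
$[0]: bad value
$[0]: bad value
```

```bash
python3 -m jog '[{"hand":85,"dx":0,"dy":0,"dz":0,"rx":0,"ry":0,"rz":0.12}]'
```

```text
clock: 0.28
position: [233.9, 579.3, 230.9]
ee_rot: [-0.508, 0.861, -0.0, -0.0]
contact_force: [-0.3, 0.5, 0.3]
gripper_width: 85.2
```

```bash
python3 -m jog '[{"hand":85,"dx":0,"dy":0,"dz":0,"rx":0,"ry":0,"rz":0.12},{"hand":85,"dx":0,"dy":0,"dz":0,"rx":0,"ry":0,"rz":0.12},{"hand":85,"dx":0,"dy":0,"dz":0,"rx":0,"ry":0,"rz":0.12},{"hand":85,"dx":0,"dy":0,"dz":0,"rx":0,"ry":0,"rz":0.12},{"hand":85,"dx":0,"dy":0,"dz":0,"rx":0,"ry":0,"rz":0.12}]'
python3 -m jog '[{"hand":85,"dx":0,"dy":0,"dz":0,"rx":0,"ry":0,"rz":0.12},{"hand":85,"dx":0,"dy":0,"dz":0,"rx":0,"ry":0,"rz":0.12},{"hand":85,"dx":0,"dy":0,"dz":0,"rx":0,"ry":0,"rz":0.12},{"hand":85,"dx":0,"dy":0,"dz":0,"rx":0,"ry":0,"rz":0.12},{"hand":85,"dx":0,"dy":0,"dz":0,"rx":0,"ry":0,"rz":0.12}]'
python3 -m jog '[{"hand":85,"dx":0,"dy":0,"dz":0,"rx":0,"ry":0,"rz":0.12},{"hand":85,"dx":0,"dy":0,"dz":0,"rx":0,"ry":0,"rz":0}]'
python3 - <<'E'
from h import *
delta([530,90,230],165.5)
E
```

```text
clock: 0.7
position: [233.9, 579.4, 231.0]
ee_rot: [-0.228, 0.974, -0.0, -0.0]
contact_force: [-0.5, 0.8, 0.8]
gripper_width: 84.7
clock: 1.12
position: [233.9, 579.3, 231.0]
ee_rot: [0.069, 0.998, -0.0, -0.0]
contact_force: [-0.9, -0.8, 0.6]
gripper_width: 85.1
clock: 1.28
position: [233.9, 579.4, 231.0]
ee_rot: [0.127, 0.992, -0.0, -0.0]
contact_force: [0.2, 0.5, 0.4]
gripper_width: 85.1
pos [233.9 579.4 231. ] yaw 165.39 toolz [-2.e-04 -6.e-04 -1.e+00] w 85.1 F [0.2 0.5 0.4] t 1.2833
tool shift [-409.9 -398.8    1.2]
rz -0.002
```

```bash
python3 -m jog '[{"hand":85,"dx":-27,"dy":-26.5,"dz":0,"rx":0,"ry":0,"rz":0},{"hand":85,"dx":-27,"dy":-26.5,"dz":0,"rx":0,"ry":0,"rz":0},{"hand":85,"dx":-27,"dy":-26.5,"dz":0,"rx":0,"ry":0,"rz":0},{"hand":85,"dx":-27,"dy":-26.5,"dz":0,"rx":0,"ry":0,"rz":0},{"hand":85,"dx":-27,"dy":-26.5,"dz":0,"rx":0,"ry":0,"rz":0}]'
python3 -m jog '[{"hand":85,"dx":-27,"dy":-26.5,"dz":0,"rx":0,"ry":0,"rz":0},{"hand":85,"dx":-27,"dy":-26.5,"dz":0,"rx":0,"ry":0,"rz":0},{"hand":85,"dx":-27,"dy":-26.5,"dz":0,"rx":0,"ry":0,"rz":0},{"hand":85,"dx":-27,"dy":-26.5,"dz":0,"rx":0,"ry":0,"rz":0},{"hand":85,"dx":-27,"dy":-26.5,"dz":0,"rx":0,"ry":0,"rz":0}]'
python3 -m jog '[{"hand":85,"dx":-27,"dy":-26.5,"dz":0,"rx":0,"ry":0,"rz":0},{"hand":85,"dx":-27,"dy":-26.5,"dz":0,"rx":0,"ry":0,"rz":0},{"hand":85,"dx":-27,"dy":-26.5,"dz":0,"rx":0,"ry":0,"rz":0},{"hand":85,"dx":-27,"dy":-26.5,"dz":0,"rx":0,"ry":0,"rz":0},{"hand":85,"dx":0,"dy":0,"dz":0,"rx":0,"ry":0,"rz":0}]'
python3 - <<'E'
from h import *
delta([565.7,82,120],165.5)
i,X,st=grab('wrist');cv2.imwrite('pics/w1.png',i[...,::-1]);np.save('w1.npy',X)
E
```

```text
clock: 1.7
position: [332.0, 415.8, 231.3]
ee_rot: [0.124, 0.992, -0.0, -0.0]
contact_force: [0.2, 0.2, 0.4]
gripper_width: 84.8
clock: 2.12
position: [429.6, 253.6, 231.5]
ee_rot: [0.124, 0.992, 0.0, 0.0]
contact_force: [0.5, 0.5, 0.0]
gripper_width: 85.1
clock: 2.53
position: [509.1, 121.2, 231.1]
ee_rot: [0.128, 0.992, -0.001, 0.0]
contact_force: [0.5, 0.8, 0.1]
gripper_width: 84.5
pos [509.1 121.2 231.1] yaw 165.34 toolz [ 0.     -0.0012 -1.    ] w 84.5 F [0.5 0.8 0.1] t 2.5333
tool shift [-64.6 -23.4 111.1]
rz -0.0029
```

View pics/w1.png

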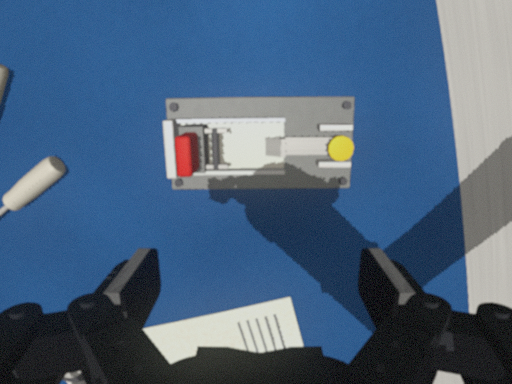

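The wrist view shows the whole track: paddle at (184,156), pad at (341,148), plate corners about (166,98), (354,97), (350,188) and (170,190). I'll fit the plate rectangle, paddle and pad from depth.

```bash
cat > fit.py <<'E'
from h import *
def fit(i,X,verbose=True):
    hsv=cv2.cvtColor(i,cv2.COLOR_RGB2HSV);H,S,V=[hsv[...,k].astype(int) for k in range(3)]
    Y=(H>22)&(H<35)&(S>150);R=((H<5)|(H>174))&(S>150)
    yp=X[Y];yp=yp[abs(yp[:,2]-42)<4];pad=np.nanmean(yp,0);print('pad',pad.round(1),len(yp))
    rp=X[R];rt=rp[rp[:,2]>80]
    if len(rt)>10:
        print('paddle top mean',rt.mean(0).round(1),len(rt),cv2.minAreaRect(rt[:,:2].astype(np.float32)))
    # plate at ~ height in 4..30 & gray
    m=(S<90)&(np.hypot(X[...,0]-495,X[...,1]-101)<125)&(X[...,2]>3.0)&(X[...,2]<14)
    k,l,s,c=cv2.connectedComponentsWithStats(m.astype(np.uint8));j=1+np.argmax(s[1:,4])
    P=X[l==j];r=cv2.minAreaRect(P[:,:2].astype(np.float32));print('plate',r,'n',len(P))
    print('plate z',np.nanpercentile(P[:,2],[5,50,95]).round(1))
E
python3 - <<'E'
from fit import *
fit(cv2.imread('pics/w1.png')[...,::-1].copy(),np.load('w1.npy'))
E
```

```text
pad [426.6 119.3  42.1] 478
paddle top mean [565.1  84.2  87.2] 617 ((509.1996765136719, 102.14329528808594), (34.11357116699219, 135.27099609375), 72.46986389160156)
plate ((502.2779235839844, 100.63430786132812), (100.0494384765625, 200.37326049804688), 75.71497344970703) n 11058
plate z [ 4.7  6.3 10.7]
```

```bash
cat > ov.py <<'E'
from h import *
def overlay(img,d,st,o,yaw,px,name,roi,f):
    T=np.array(d['T_tool_cam']);R=Ro.from_quat(st['ee_rot']).as_matrix()
    c,s=np.cos(np.radians(yaw)),np.sin(np.radians(yaw));M=np.array([[c,-s,0],[s,c,0],[0,0,1]])
    def pr(p):
        w=np.array(p,float)@M.T+np.array([o[0],o[1],0]);cam=((w-st['position'])@R-T[:3,3])@T[:3,:3]
        return cv2.projectPoints(cam.reshape(-1,1,3),np.zeros(3),np.zeros(3),d['intrinsics'],d['dist'])[0].reshape(-1,2)
    x0,x1,y0,y1=roi
    I=cv2.resize(img[y0:y1,x0:x1,::-1],None,fx=f,fy=f,interpolation=cv2.INTER_CUBIC)
    def poly(p,col):
        q=((pr(p)-[x0,y0]+.5)*f).astype(np.int32);cv2.polylines(I,[q],True,col,1)
    rect=lambda a,b,w,z:[[a,-w,z],[b,-w,z],[b,w,z],[a,w,z]]
    poly(rect(-100,100,50,6),(0,255,0));poly(rect(px-7,px+7,18,84),(255,255,0));poly(rect(-80,-80.1,25,40),(0,255,255))
    poly(rect(px-12,px+12,20,44),(255,0,255))
    a=np.linspace(0,6.28,40);poly(np.c_[84+13*np.cos(a),13*np.sin(a),a*0+42],(255,0,0))
    poly([[-80,25,24],[20,25,24]],(0,0,255));poly([[-80,-25,24],[20,-25,24]],(0,0,255))
    cv2.imwrite(name,I)
E
python3 - <<'E'
from ov import *
st=arm.read_state();d=arm.get_image('wrist')
overlay(d['img'],d,st,(506,98.5),165.6,-62,'pics/ovA.png',(155,365,85,200),3.8)
E
```

```text
(no output)
```

View pics/ovA.png

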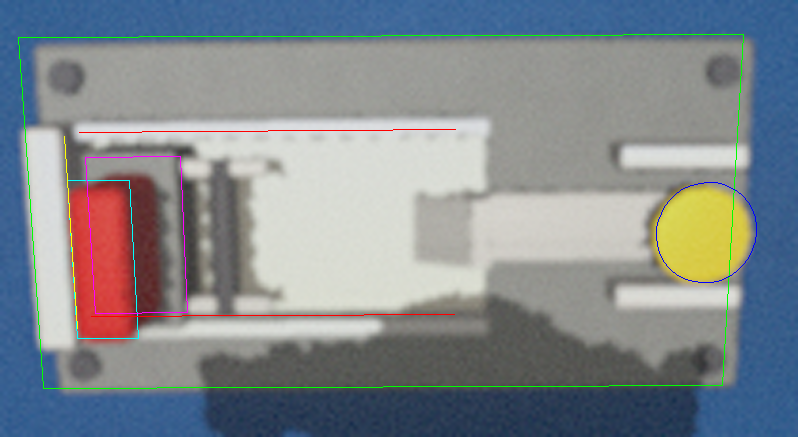

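The overlay agrees with paddle, end stop and pad to about 1 mm, with origin ≈ (506,98.5) and yaw 165.6°. The plate outline alone is 2–3 mm off along x, which is within the tolerance I need. The paddle grip point is then about (566,83).

Run:
```python
from h import *
delta([566,83,51],165.6)
```

```text
pos [507.5 124.3 231. ] yaw 165.45 toolz [-6.e-04 -1.e-04 -1.e+00] w 84.9 F [ 0.3 -0.  -0.5] t 2.6333
tool shift [-67.1 -25.2 180. ]
rz -0.0026
```

Run:
```python
from fit import *
i,X,st=grab('wrist');print(st['position'].round(1),st['joint_vel'].round(3));fit(i,X)
```

```text
[507.5 124.3 231. ] [ 0.048 -0.01  -0.009 -0.002  0.001 -0.013]
pad [426.5 119.4  42.1] 478
paddle top mean [564.1  84.9  88.7] 612 ((510.8291320800781, 105.9739990234375), (34.43965148925781, 136.48695373535156), 68.62276458740234)
plate ((502.26849365234375, 100.57899475097656), (100.06990051269531, 200.22213745117188), 75.93577575683594) n 11152
plate z [ 4.7  6.3 10.7]
```

```bash
python3 -m jog '[{"hand":85,"dx":-33,"dy":-12.5,"dz":20,"rx":0,"ry":0,"rz":0},{"hand":85,"dx":-33,"dy":-12.5,"dz":20,"rx":0,"ry":0,"rz":0},{"hand":85,"dx":0,"dy":0,"dz":20,"rx":0,"ry":0,"rz":0},{"hand":85,"dx":0,"dy":0,"dz":20,"rx":0,"ry":0,"rz":0},{"hand":85,"dx":0,"dy":0,"dz":0,"rx":0,"ry":0,"rz":0}]'
python3 - <<'E'
from ov import *
delta([566,83,51],165.6)
st=arm.read_state();d=arm.get_image('wrist');cv2.imwrite('pics/w2.png',cv2.resize(d['img'][...,::-1],None,fx=1.5,fy=1.5))
print(st['position'])
E
```

```text
clock: 3.1
position: [561.8, 85.2, 146.8]
ee_rot: [0.125, 0.992, -0.002, -0.004]
contact_force: [-0.4, 0.2, -0.5]
gripper_width: 84.8
pos [561.8  85.2 146.8] yaw 165.6 toolz [-0.0089 -0.0023 -1.    ] w 84.8 F [-0.4  0.2 -0.5] t 3.1
tool shift [-5.4 -0.7 95.8]
rz -0.0
[561.78013992  85.23398586 146.80000756]
```

View pics/w2.png

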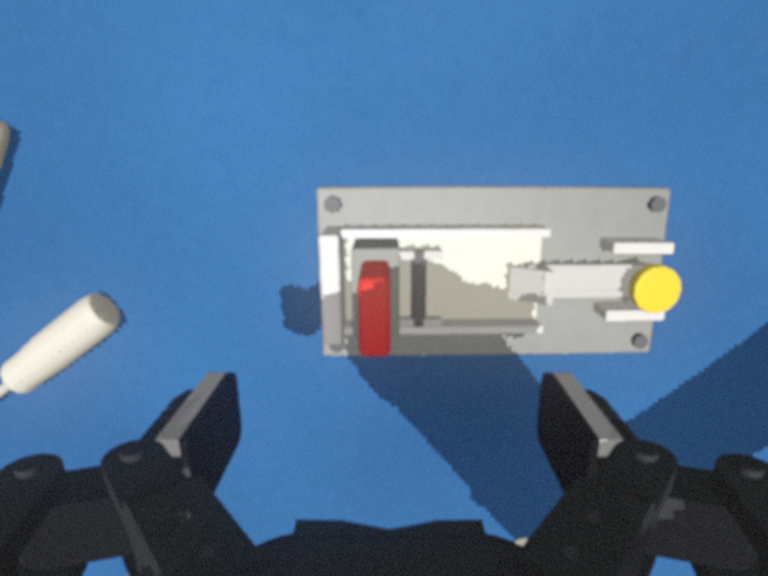

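The view shows the paddle at (373,310), about 17 px left of the jaw midline at 390, which agrees with the computed −5 mm. Going down.

```bash
python3 -m jog '[{"hand":85,"dx":-3,"dy":0,"dz":25,"rx":0,"ry":0,"rz":0},{"hand":85,"dx":0,"dy":0,"dz":25,"rx":0,"ry":0,"rz":0},{"hand":85,"dx":0,"dy":0,"dz":20,"rx":0,"ry":0,"rz":0},{"hand":85,"dx":0,"dy":0,"dz":12,"rx":0,"ry":0,"rz":0},{"hand":85,"dx":0,"dy":0,"dz":0,"rx":0,"ry":0,"rz":0}]'
python3 - <<'E'
from ov import *
delta([566,83,51],165.6)
d=arm.get_image('wrist');cv2.imwrite('pics/w3.png',d['img'][...,::-1])
d=arm.get_image('side');cv2.imwrite('pics/s3.png',cv2.resize(d['img'][90:240,120:290,::-1],None,fx=3.5,fy=3.5))
E
```

```text
clock: 3.57
position: [566.5, 85.1, 68.3]
ee_rot: [0.125, 0.992, -0.001, -0.001]
contact_force: [-0.9, -0.7, -0.0]
gripper_width: 85.0
pos [566.5  85.1  68.3] yaw 165.65 toolz [-0.0028 -0.0011 -1.    ] w 85.0 F [-0.9 -0.7 -0. ] t 3.5667
tool shift [-0.1 -2.1 17.3]
rz 0.001
```

View pics/w3.png

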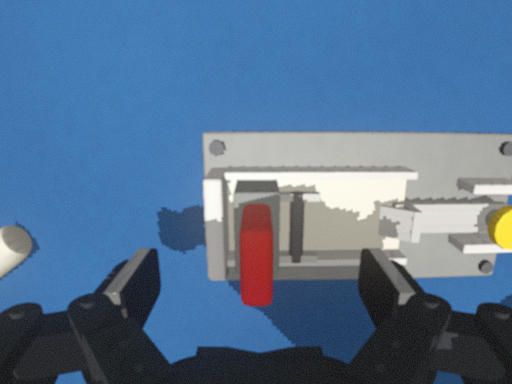

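View pics/s3.png

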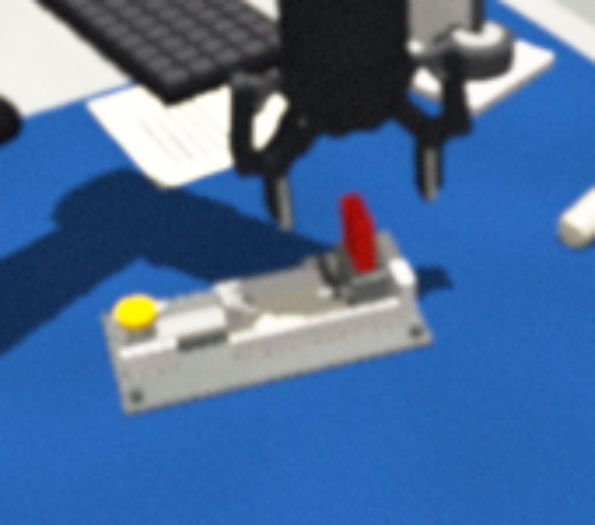

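The wrist view shows the paddle centred between the jaws (257 against midline 258). Final descent and close.

```bash
python3 -m jog '[{"hand":85,"dx":0,"dy":-2,"dz":17,"rx":0,"ry":0,"rz":0},{"hand":10,"dx":0,"dy":0,"dz":0,"rx":0,"ry":0,"rz":0},{"hand":10,"dx":0,"dy":0,"dz":0,"rx":0,"ry":0,"rz":0},{"hand":10,"dx":0,"dy":0,"dz":0,"rx":0,"ry":0,"rz":0},{"hand":10,"dx":0,"dy":0,"dz":0,"rx":0,"ry":0,"rz":0}]'
python3 -m jog '[{"hand":10,"dx":0,"dy":0,"dz":0,"rx":0,"ry":0,"rz":0},{"hand":10,"dx":0,"dy":0,"dz":0,"rx":0,"ry":0,"rz":0},{"hand":10,"dx":0,"dy":0,"dz":0,"rx":0,"ry":0,"rz":0},{"hand":10,"dx":0,"dy":0,"dz":0,"rx":0,"ry":0,"rz":0}]'
python3 - <<'E'
from ov import *
delta([566,83,51],165.6)
E
```

```text
clock: 4.08
position: [568.0, 82.8, 53.8]
ee_rot: [0.126, 0.992, 0.001, 0.001]
contact_force: [0.3, -0.5, -0.1]
gripper_width: 38.7
clock: 4.42
position: [567.3, 82.5, 53.2]
ee_rot: [0.126, 0.992, 0.0, 0.0]
contact_force: [-1.1, -0.4, 5.2]
gripper_width: 13.4
pos [567.3  82.5  53.2] yaw 165.55 toolz [ 7.e-04  1.e-04 -1.e+00] w 13.4 F [-1.1 -0.4  5.2] t 4.4167
tool shift [1.4 0.2 2.2]
rz -0.0008
```

Gripped (13.4 mm opening on a 14 mm paddle). Now pull 77 mm slowly along tool +x.

```bash
python3 -m jog '[{"hand":10,"dx":6,"dy":0,"dz":0,"rx":0,"ry":0,"rz":0},{"hand":10,"dx":6,"dy":0,"dz":0,"rx":0,"ry":0,"rz":0},{"hand":10,"dx":6,"dy":0,"dz":0,"rx":0,"ry":0,"rz":0},{"hand":10,"dx":6,"dy":0,"dz":0,"rx":0,"ry":0,"rz":0},{"hand":10,"dx":6,"dy":0,"dz":0,"rx":0,"ry":0,"rz":0}]'
python3 -m jog '[{"hand":10,"dx":6,"dy":0,"dz":0,"rx":0,"ry":0,"rz":0},{"hand":10,"dx":6,"dy":0,"dz":0,"rx":0,"ry":0,"rz":0},{"hand":10,"dx":6,"dy":0,"dz":0,"rx":0,"ry":0,"rz":0},{"hand":10,"dx":6,"dy":0,"dz":0,"rx":0,"ry":0,"rz":0},{"hand":10,"dx":6,"dy":0,"dz":0,"rx":0,"ry":0,"rz":0}]'
python3 - <<'E'
from ov import *
delta([567.3-77*.9686,82.5+77*.2487,53])
E
```

```text
clock: 4.83
position: [539.6, 89.6, 53.2]
ee_rot: [0.126, 0.992, 0.0, 0.002]
contact_force: [4.1, -4.3, 3.5]
gripper_width: 13.3
clock: 5.25
position: [510.7, 97.0, 53.2]
ee_rot: [0.126, 0.992, 0.0, 0.002]
contact_force: [9.1, -8.1, -0.2]
gripper_width: 12.7
pos [510.7  97.   53.2] yaw 165.58 toolz [ 4.4e-03 -1.0e-04 -1.0e+00] w 12.7 F [ 9.1 -8.1 -0.2] t 5.25
tool shift [18.6  0.1  0.1]
```

```bash
python3 -m jog '[{"hand":10,"dx":5,"dy":-0.5,"dz":0,"rx":0,"ry":0,"rz":0},{"hand":10,"dx":5,"dy":-0.5,"dz":0,"rx":0,"ry":0,"rz":0},{"hand":10,"dx":4,"dy":-0.5,"dz":0,"rx":0,"ry":0,"rz":0},{"hand":10,"dx":2,"dy":0,"dz":0,"rx":0,"ry":0,"rz":0},{"hand":10,"dx":0,"dy":0,"dz":0,"rx":0,"ry":0,"rz":0}]'
python3 - <<'E'
from ov import *
delta([567.3-77*.9686,82.5+77*.2487,53])
d=arm.get_image('side');cv2.imwrite('pics/s4.png',cv2.resize(d['img'][90:240,120:290,::-1],None,fx=3.5,fy=3.5))
E
```

```text
clock: 5.67
position: [495.1, 100.7, 53.2]
ee_rot: [0.125, 0.992, 0.001, 0.002]
contact_force: [5.2, -0.4, 0.7]
gripper_width: 13.3
pos [495.1 100.7  53.2] yaw 165.58 toolz [ 0.0051  0.0017 -1.    ] w 13.3 F [ 5.2 -0.4  0.7] t 5.6667
tool shift [2.5 0.3 0.2]
```

View pics/s4.png

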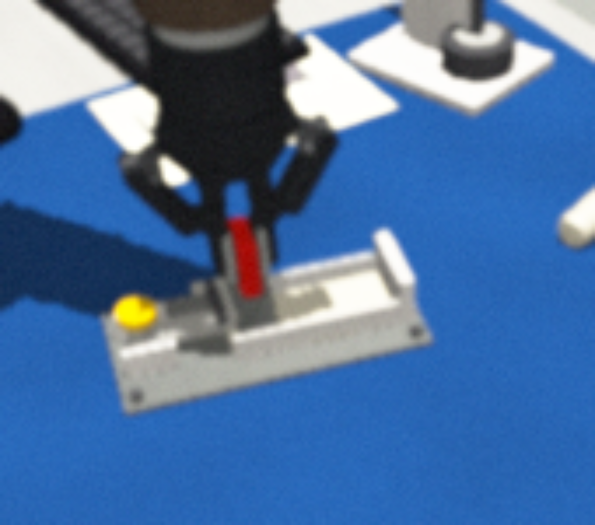

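Side view: the follower has moved back off the end stop and is still held. It has travelled about 74.5 mm, so I'll go 3 more.

```bash
python3 -m jog '[{"hand":10,"dx":1.5,"dy":0,"dz":0,"rx":0,"ry":0,"rz":0},{"hand":10,"dx":1.5,"dy":0,"dz":0,"rx":0,"ry":0,"rz":0},{"hand":10,"dx":0,"dy":0,"dz":0,"rx":0,"ry":0,"rz":0}]'
```

```text
clock: 5.97
position: [492.3, 101.4, 53.2]
ee_rot: [0.125, 0.992, 0.001, 0.002]
contact_force: [5.7, -1.4, 1.9]
gripper_width: 13.1
```

Travel is 77.4 mm, so the paddle is at x ≈ 15.4. Let go.

```bash
python3 -m jog '[{"hand":70,"dx":0,"dy":0,"dz":0,"rx":0,"ry":0,"rz":0},{"hand":70,"dx":0,"dy":0,"dz":0,"rx":0,"ry":0,"rz":0},{"hand":70,"dx":0,"dy":0,"dz":0,"rx":0,"ry":0,"rz":0},{"hand":70,"dx":0,"dy":0,"dz":0,"rx":0,"ry":0,"rz":0},{"hand":70,"dx":0,"dy":0,"dz":0,"rx":0,"ry":0,"rz":0}]'
python3 -m jog '[{"hand":70,"dx":0,"dy":0,"dz":-20,"rx":0,"ry":0,"rz":0},{"hand":80,"dx":0,"dy":0,"dz":-30,"rx":0,"ry":0,"rz":0},{"hand":80,"dx":0,"dy":0,"dz":-40,"rx":0,"ry":0,"rz":0},{"hand":80,"dx":0,"dy":0,"dz":-40,"rx":0,"ry":0,"rz":0},{"hand":80,"dx":0,"dy":0,"dz":-15,"rx":0,"ry":0,"rz":0}]'
python3 -m jog '[{"hand":80,"dx":0,"dy":0,"dz":0,"rx":0,"ry":0,"rz":0}]'
python3 - <<'E'
from ov import *
from fit import fit
delta([532,-311,200])
st=arm.read_state();d=arm.get_image('wrist')
overlay(d['img'],d,st,(506,98.5),165.6,12,'pics/ovB.png',(100,512,60,300),1.9)
d=arm.get_image('side');cv2.imwrite('pics/s5.png',cv2.resize(d['img'][90:240,120:290,::-1],None,fx=3.5,fy=3.5))
E
```

```text
clock: 6.38
position: [489.5, 100.3, 51.9]
ee_rot: [0.126, 0.992, -0.0, -0.001]
contact_force: [0.0, -0.1, -0.1]
gripper_width: 69.8
clock: 6.8
position: [492.5, 101.4, 203.0]
ee_rot: [0.126, 0.992, 0.002, 0.004]
contact_force: [0.7, 0.1, 0.4]
gripper_width: 79.8
clock: 6.88
position: [492.4, 101.6, 202.1]
ee_rot: [0.126, 0.992, 0.003, 0.004]
contact_force: [0.5, 0.4, -0.5]
gripper_width: 80.1
pos [492.4 101.6 202.1] yaw 165.53 toolz [ 0.0088  0.0041 -1.    ] w 80.1 F [ 0.5  0.4 -0.5] t 6.8833
tool shift [-141.4 -389.6    0.7]
```

View pics/ovB.png

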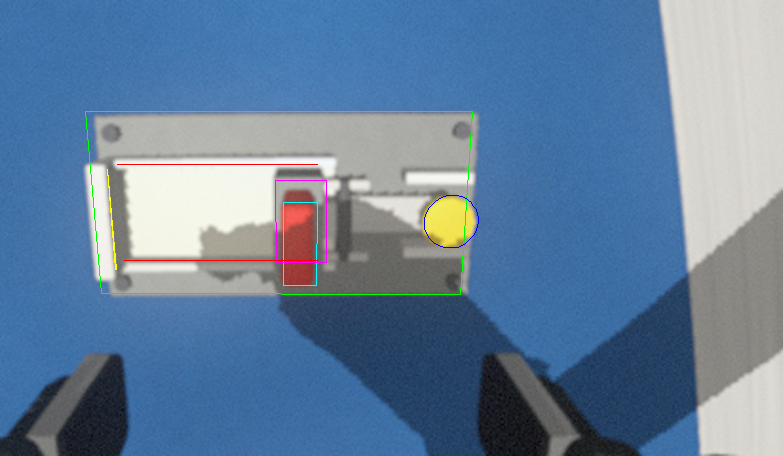

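View pics/s5.png

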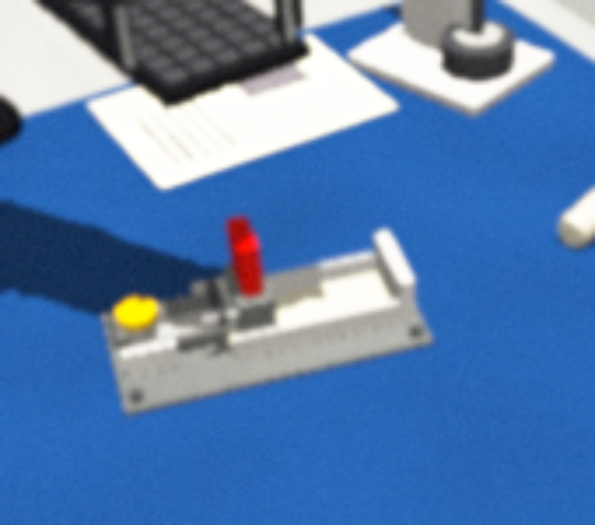

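The catch holds: the red paddle stands off the end stop at about x=12, and the track is open. Next I'll turn 90° so the jaws are across the track, where the fingers clear the low walls, and go to the green cartridge at about (531.5,−310.5).

```bash
python3 -m jog '[{"hand":80,"dx":0,"dy":-20,"dz":0,"rx":0,"ry":0,"rz":0.12},{"hand":80,"dx":0,"dy":-20,"dz":0,"rx":0,"ry":0,"rz":0.12},{"hand":80,"dx":0,"dy":-20,"dz":0,"rx":0,"ry":0,"rz":0.12},{"hand":80,"dx":0,"dy":-20,"dz":0,"rx":0,"ry":0,"rz":0.12},{"hand":80,"dx":0,"dy":-20,"dz":0,"rx":0,"ry":0,"rz":0.12}]'
python3 -m jog '[{"hand":60,"dx":0,"dy":0,"dz":0,"rx":0,"ry":0,"rz":0.12},{"hand":60,"dx":0,"dy":0,"dz":0,"rx":0,"ry":0,"rz":0.12},{"hand":60,"dx":0,"dy":0,"dz":0,"rx":0,"ry":0,"rz":0.12},{"hand":60,"dx":0,"dy":0,"dz":0,"rx":0,"ry":0,"rz":0.12},{"hand":60,"dx":0,"dy":0,"dz":0,"rx":0,"ry":0,"rz":0.12}]'
python3 -m jog '[{"hand":60,"dx":0,"dy":0,"dz":0,"rx":0,"ry":0,"rz":0.12},{"hand":60,"dx":0,"dy":0,"dz":0,"rx":0,"ry":0,"rz":0.12},{"hand":60,"dx":0,"dy":0,"dz":0,"rx":0,"ry":0,"rz":0.13},{"hand":60,"dx":0,"dy":0,"dz":0,"rx":0,"ry":0,"rz":0}]'
python3 - <<'E'
from ov import *
print(arm.read_state()['joints'].round(3))
delta([500,-300,200],75.6)
E
```

```text
clock: 7.4
position: [441.8, 12.6, 195.0]
ee_rot: [0.417, 0.909, -0.002, -0.002]
contact_force: [1.1, -0.2, 0.7]
gripper_width: 80.0
clock: 7.82
position: [442.2, 13.3, 195.1]
ee_rot: [0.667, 0.745, -0.002, -0.001]
contact_force: [0.9, -0.1, 0.2]
gripper_width: 59.8
clock: 8.15
position: [442.3, 13.4, 195.2]
ee_rot: [0.79, 0.614, -0.002, -0.001]
contact_force: [-0.6, 0.3, 0.2]
gripper_width: 60.0
[ 3.990e-01  1.070e-01 -4.680e-01 -1.000e-03 -1.001e+00 -2.219e+00]
pos [442.3  13.4 195.2] yaw 75.7 toolz [-0.0047 -0.0014 -1.    ] w 60.0 F [-0.6  0.3  0.2] t 8.15
tool shift [-289.5  133.4   -4.6]
rz 0.0017
```

```bash
python3 -m jog '[{"hand":60,"dx":-36,"dy":16.5,"dz":0,"rx":0,"ry":0,"rz":0},{"hand":60,"dx":-36,"dy":16.5,"dz":0,"rx":0,"ry":0,"rz":0},{"hand":60,"dx":-36,"dy":16.5,"dz":0,"rx":0,"ry":0,"rz":0},{"hand":60,"dx":-36,"dy":16.5,"dz":0,"rx":0,"ry":0,"rz":0},{"hand":60,"dx":-36,"dy":16.5,"dz":0,"rx":0,"ry":0,"rz":0}]'
python3 -m jog '[{"hand":60,"dx":-36,"dy":16.5,"dz":0,"rx":0,"ry":0,"rz":0},{"hand":60,"dx":-36,"dy":16.5,"dz":0,"rx":0,"ry":0,"rz":0},{"hand":60,"dx":-36,"dy":16.5,"dz":0,"rx":0,"ry":0,"rz":0},{"hand":60,"dx":0,"dy":0,"dz":0,"rx":0,"ry":0,"rz":0}]'
python3 - <<'E'
from ov import *
delta([531.5,-310.5,140],75.6)
i,X,st=grab('wrist');cv2.imwrite('pics/w6.png',i[...,::-1])
hsv=cv2.cvtColor(i,cv2.COLOR_RGB2HSV);m=(hsv[...,0]>45)&(hsv[...,0]<80)&(hsv[...,1]>120)
P=X[m];P=P[abs(P[:,2]-60)<5];print(len(P),P.mean(0),(P.max(0)+P.min(0))/2,P.max(0)-P.min(0))
E
```

```text
clock: 8.57
position: [478.8, -182.5, 195.8]
ee_rot: [0.788, 0.616, -0.001, -0.001]
contact_force: [1.6, 0.7, 0.3]
gripper_width: 60.2
clock: 8.9
position: [501.0, -303.1, 194.6]
ee_rot: [0.79, 0.614, -0.001, -0.001]
contact_force: [1.3, 0.5, -0.2]
gripper_width: 60.1
pos [ 501.  -303.1  194.6] yaw 75.7 toolz [-3.3e-03 -3.0e-04 -1.0e+00] w 60.1 F [ 1.3  0.5 -0.2] t 8.9
tool shift [ 0.4 31.6 54.5]
rz 0.0018
605 [ 530.86551001 -310.22768966   60.66157436] [ 472.50974499 -400.1027223    60.59811242] [144.1486855  207.79305341   4.7142701 ]
```

View pics/w6.png

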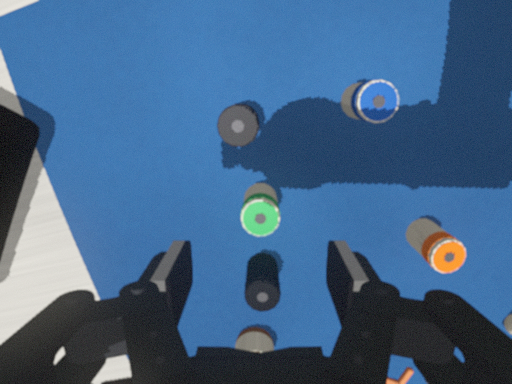

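The green top is at (260,217) and lies 31.6 mm ahead in tool y. The black ones lie along tool y, so the jaws come down in free space either side. Grasp height is 42 mm (TCP z 23).

```bash
python3 -m jog '[{"hand":60,"dx":0,"dy":16,"dz":10,"rx":0,"ry":0,"rz":0},{"hand":60,"dx":0,"dy":15.5,"dz":20,"rx":0,"ry":0,"rz":0},{"hand":60,"dx":0,"dy":0,"dz":35,"rx":0,"ry":0,"rz":0},{"hand":60,"dx":0,"dy":0,"dz":25,"rx":0,"ry":0,"rz":0},{"hand":60,"dx":0,"dy":0,"dz":0,"rx":0,"ry":0,"rz":0}]'
python3 - <<'E'
from ov import *
delta([531,-310.5,23],75.6)
i,X,st=grab('wrist');cv2.imwrite('pics/w7.png',i[...,::-1])
E
```

```text
clock: 9.37
position: [527.1, -302.6, 100.1]
ee_rot: [0.788, 0.615, -0.004, -0.007]
contact_force: [-0.5, 0.0, -0.7]
gripper_width: 60.0
pos [ 527.1 -302.6  100.1] yaw 75.93 toolz [-0.0136  0.006  -0.9999] w 60.0 F [-0.5  0.  -0.7] t 9.3667
tool shift [-6.9  6.8 77. ]
rz 0.0057
```

View pics/w7.png

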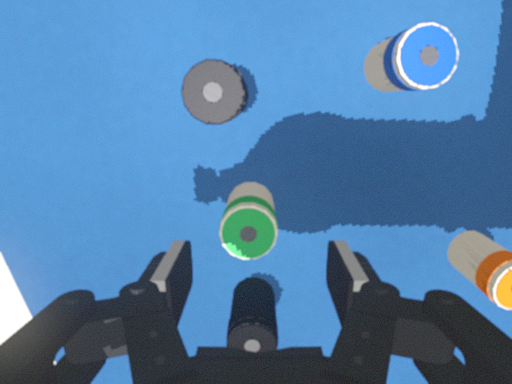

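The green top is at (248,234), slightly left of the jaw midline at 259. I'll let the arm settle, then correct.

```bash
python3 -m jog '[{"hand":60,"dx":-3,"dy":2,"dz":0,"rx":0,"ry":0,"rz":0},{"hand":60,"dx":0,"dy":0,"dz":0,"rx":0,"ry":0,"rz":0},{"hand":60,"dx":0,"dy":0,"dz":0,"rx":0,"ry":0,"rz":0}]'
python3 - <<'E'
from ov import *
delta([531,-310.5,23],75.6)
E
```

```text
clock: 9.67
position: [534.1, -309.2, 109.5]
ee_rot: [0.789, 0.615, 0.001, 0.002]
contact_force: [-0.5, 0.6, 0.2]
gripper_width: 60.0
pos [ 534.1 -309.2  109.5] yaw 75.89 toolz [ 0.0038 -0.0014 -1.    ] w 60.0 F [-0.5  0.6  0.2] t 9.6667
tool shift [-2.  -3.1 86.5]
rz 0.005
```

```bash
python3 -m jog '[{"hand":60,"dx":-1.5,"dy":-3,"dz":20,"rx":0,"ry":0,"rz":0},{"hand":60,"dx":0,"dy":0,"dz":20,"rx":0,"ry":0,"rz":0},{"hand":60,"dx":0,"dy":0,"dz":0,"rx":0,"ry":0,"rz":0},{"hand":60,"dx":0,"dy":0,"dz":0,"rx":0,"ry":0,"rz":0}]'
python3 - <<'E'
from ov import *
delta([531,-310.5,23],75.6)
i,X,st=grab('wrist');cv2.imwrite('pics/w8.png',i[...,::-1])
E
```

```text
clock: 10.0
position: [529.6, -309.7, 67.9]
ee_rot: [0.789, 0.615, -0.0, 0.0]
contact_force: [-0.1, 1.0, 1.2]
gripper_width: 60.0
pos [ 529.6 -309.7   67.9] yaw 75.86 toolz [-3.e-04 -2.e-04 -1.e+00] w 60.0 F [-0.1  1.   1.2] t 10.0
tool shift [-0.5  1.6 44.9]
rz 0.0046
```

View pics/w8.png

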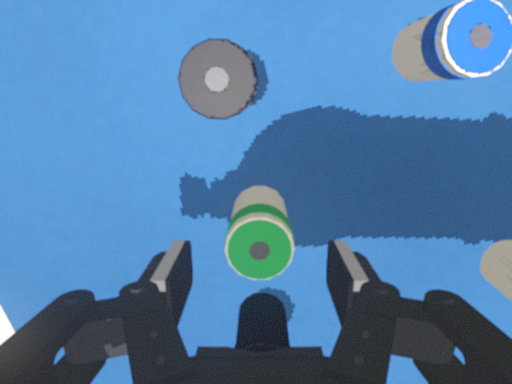

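Green top is at (260,250), centred between the jaws. Down 45 and close.

```bash
python3 -m jog '[{"hand":60,"dx":0,"dy":1,"dz":20,"rx":0,"ry":0,"rz":0},{"hand":60,"dx":0,"dy":0,"dz":17,"rx":0,"ry":0,"rz":0},{"hand":60,"dx":0,"dy":0,"dz":7,"rx":0,"ry":0,"rz":0},{"hand":60,"dx":0,"dy":0,"dz":0,"rx":0,"ry":0,"rz":0},{"hand":60,"dx":0,"dy":0,"dz":0,"rx":0,"ry":0,"rz":0}]'
python3 -m jog '[{"hand":30,"dx":0,"dy":0,"dz":0,"rx":0,"ry":0,"rz":0},{"hand":30,"dx":0,"dy":0,"dz":0,"rx":0,"ry":0,"rz":0},{"hand":30,"dx":0,"dy":0,"dz":0,"rx":0,"ry":0,"rz":0},{"hand":30,"dx":0,"dy":0,"dz":0,"rx":0,"ry":0,"rz":0},{"hand":30,"dx":0,"dy":0,"dz":0,"rx":0,"ry":0,"rz":0}]'
python3 - <<'E'
from ov import *
delta([531,-310.5,140],75.6)
E
```

```text
clock: 10.47
position: [531.4, -310.2, 24.5]
ee_rot: [0.789, 0.615, 0.0, 0.001]
contact_force: [0.3, -0.7, 0.7]
gripper_width: 59.8
clock: 10.88
position: [531.7, -310.3, 25.0]
ee_rot: [0.789, 0.615, 0.001, 0.001]
contact_force: [-0.5, 1.0, 6.4]
gripper_width: 32.8
pos [ 531.7 -310.3   25. ] yaw 75.87 toolz [ 0.0028 -0.0013 -1.    ] w 32.8 F [-0.5  1.   6.4] t 10.8833
tool shift [  -0.5   -0.3 -115. ]
rz 0.0048
```

```bash
python3 -m jog '[{"hand":30,"dx":0,"dy":0,"dz":-10,"rx":0,"ry":0,"rz":0},{"hand":30,"dx":0,"dy":0,"dz":-25,"rx":0,"ry":0,"rz":0},{"hand":30,"dx":0,"dy":0,"dz":-35,"rx":0,"ry":0,"rz":0},{"hand":30,"dx":0,"dy":0,"dz":-35,"rx":0,"ry":0,"rz":0},{"hand":30,"dx":0,"dy":0,"dz":-15,"rx":0,"ry":0,"rz":0}]'
python3 - <<'E'
from ov import *
delta([546,88.6,145],75.6)
i,X,st=grab('wrist');cv2.imwrite('pics/w9.png',i[...,::-1])
E
```

```text
clock: 11.3
position: [532.3, -310.7, 148.6]
ee_rot: [0.789, 0.615, 0.002, 0.003]
contact_force: [1.2, 0.2, -1.0]
gripper_width: 32.7
pos [ 532.3 -310.7  148.6] yaw 75.88 toolz [ 0.0063 -0.0031 -1.    ] w 32.7 F [ 1.2  0.2 -1. ] t 11.3
tool shift [390.6 -84.1   2.4]
rz 0.0049
```

View pics/w9.png

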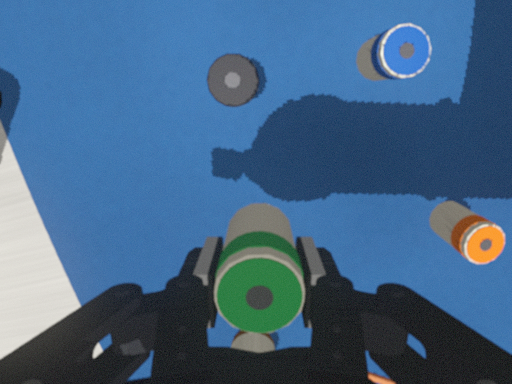

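The cartridge is held upright between the pads, top at (259,290). Carry it to above the open track.

```bash
python3 -m jog '[{"hand":30,"dx":15,"dy":-3,"dz":0,"rx":0,"ry":0,"rz":0},{"hand":30,"dx":28,"dy":-6,"dz":0,"rx":0,"ry":0,"rz":0},{"hand":30,"dx":30,"dy":-6.5,"dz":0,"rx":0,"ry":0,"rz":0},{"hand":30,"dx":30,"dy":-6.5,"dz":0,"rx":0,"ry":0,"rz":0},{"hand":30,"dx":30,"dy":-6.5,"dz":0,"rx":0,"ry":0,"rz":0}]'
python3 -m jog '[{"hand":30,"dx":30,"dy":-6.5,"dz":0,"rx":0,"ry":0,"rz":0},{"hand":30,"dx":30,"dy":-6.5,"dz":0,"rx":0,"ry":0,"rz":0},{"hand":30,"dx":30,"dy":-6.5,"dz":0,"rx":0,"ry":0,"rz":0},{"hand":30,"dx":30,"dy":-6.5,"dz":0,"rx":0,"ry":0,"rz":0},{"hand":30,"dx":30,"dy":-6.5,"dz":0,"rx":0,"ry":0,"rz":0}]'
python3 -m jog '[{"hand":30,"dx":30,"dy":-6.5,"dz":0,"rx":0,"ry":0,"rz":0},{"hand":30,"dx":30,"dy":-6.5,"dz":0,"rx":0,"ry":0,"rz":0},{"hand":30,"dx":20,"dy":-5,"dz":0,"rx":0,"ry":0,"rz":0},{"hand":30,"dx":10,"dy":-2,"dz":0,"rx":0,"ry":0,"rz":0},{"hand":30,"dx":0,"dy":0,"dz":0,"rx":0,"ry":0,"rz":0}]'
python3 -m jog '[{"hand":30,"dx":0,"dy":0,"dz":0,"rx":0,"ry":0,"rz":0},{"hand":30,"dx":0,"dy":0,"dz":0,"rx":0,"ry":0,"rz":0}]'
python3 - <<'E'
from ov import *
delta([546,88.6,100],75.6)
i,X,st=grab('wrist');cv2.imwrite('pics/w10.png',i[...,::-1])
i,X,st=grab('side');cv2.imwrite('pics/s10.png',cv2.resize(i[60:240,120:320,::-1],None,fx=3,fy=3))
i,X,st=grab('top');cv2.imwrite('pics/t10.png',cv2.resize(i[120:280,100:300,::-1],None,fx=3,fy=3))
E
```

```text
clock: 11.77
position: [534.4, -172.6, 142.7]
ee_rot: [0.789, 0.614, -0.001, -0.001]
contact_force: [0.5, -0.7, -0.8]
gripper_width: 32.4
clock: 12.18
position: [539.6, -19.1, 142.8]
ee_rot: [0.789, 0.614, -0.001, -0.001]
contact_force: [0.1, -0.1, -1.1]
gripper_width: 33.1
clock: 12.6
position: [542.9, 73.4, 142.9]
ee_rot: [0.788, 0.616, -0.0, -0.0]
contact_force: [0.3, 0.5, -0.7]
gripper_width: 32.8
clock: 12.77
position: [542.8, 70.7, 143.0]
ee_rot: [0.789, 0.614, -0.001, -0.0]
contact_force: [-1.0, -0.7, -1.7]
gripper_width: 32.8
pos [542.8  70.7 143. ] yaw 75.78 toolz [-1.2e-03 -4.0e-04 -1.0e+00] w 32.8 F [-1.  -0.7 -1.7] t 12.7667
tool shift [18.1 -1.3 43. ]
rz 0.0032
```

View pics/w10.png

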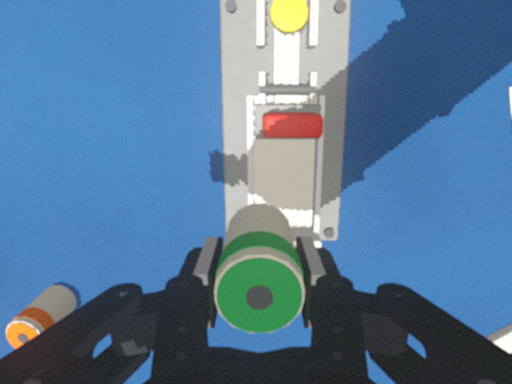

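View pics/s10.png

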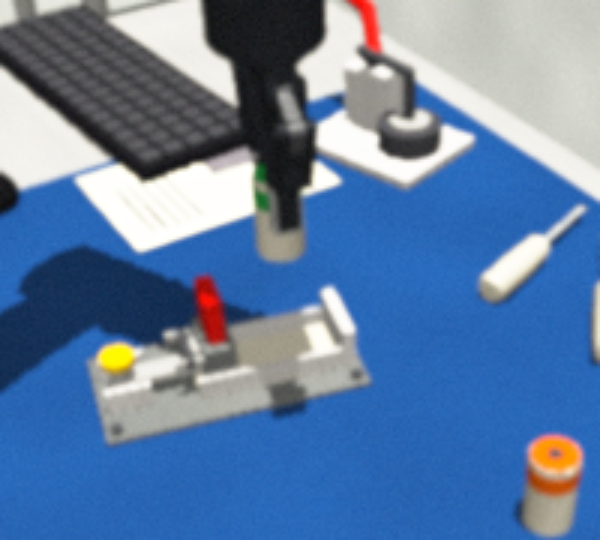

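I summed the rows short: 18 mm of tool x still to go. Correct that, then descend part way and look.

```bash
python3 -m jog '[{"hand":30,"dx":9,"dy":0,"dz":0,"rx":0,"ry":0,"rz":0},{"hand":30,"dx":9,"dy":-1,"dz":10,"rx":0,"ry":0,"rz":0},{"hand":30,"dx":0,"dy":0,"dz":20,"rx":0,"ry":0,"rz":0},{"hand":30,"dx":0,"dy":0,"dz":15,"rx":0,"ry":0,"rz":0},{"hand":30,"dx":0,"dy":0,"dz":0,"rx":0,"ry":0,"rz":0}]'
python3 -m jog '[{"hand":30,"dx":0,"dy":0,"dz":0,"rx":0,"ry":0,"rz":0},{"hand":30,"dx":0,"dy":0,"dz":0,"rx":0,"ry":0,"rz":0}]'
python3 - <<'E'
from ov import *
delta([546,88.6,36],75.6)
i,X,st=grab('wrist');cv2.imwrite('pics/w11.png',i[...,::-1])
i,X,st=grab('side');cv2.imwrite('pics/s11.png',cv2.resize(i[60:240,120:320,::-1],None,fx=3,fy=3))
E
```

```text
clock: 13.33
position: [544.4, 89.2, 94.5]
ee_rot: [0.789, 0.614, -0.003, -0.001]
contact_force: [-0.9, -0.3, -0.8]
gripper_width: 32.7
clock: 13.5
position: [547.5, 89.8, 98.7]
ee_rot: [0.789, 0.615, 0.0, 0.0]
contact_force: [0.1, 0.9, -0.3]
gripper_width: 32.5
pos [547.5  89.8  98.7] yaw 75.87 toolz [ 1.1e-03  1.0e-04 -1.0e+00] w 32.5 F [ 0.1  0.9 -0.3] t 13.5
tool shift [-1.5 -1.2 62.7]
rz 0.0047
```

View pics/w11.png

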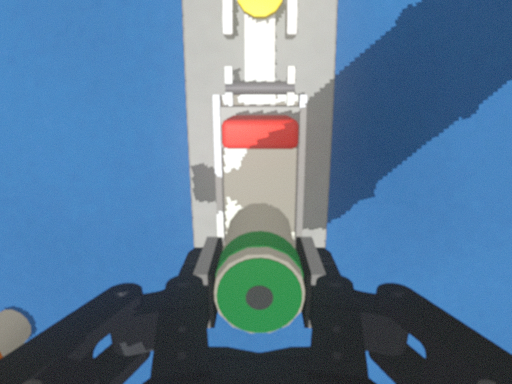

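View pics/s11.png

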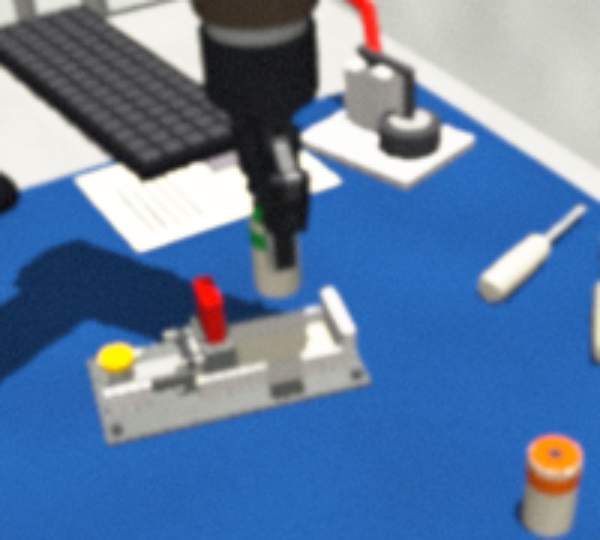

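Pad, paddle, floor and cartridge line up on column 259–260, and the side view shows the cartridge over the open floor. Lower it; floor contact is expected at TCP z ≈ 35.

```bash
python3 -m jog '[{"hand":30,"dx":-0.5,"dy":-1,"dz":20,"rx":0,"ry":0,"rz":0},{"hand":30,"dx":-0.5,"dy":0,"dz":20,"rx":0,"ry":0,"rz":0},{"hand":30,"dx":0,"dy":0,"dz":10,"rx":0,"ry":0,"rz":0},{"hand":30,"dx":0,"dy":0,"dz":5,"rx":0,"ry":0,"rz":0},{"hand":30,"dx":0,"dy":0,"dz":0,"rx":0,"ry":0,"rz":0}]'
python3 -m jog '[{"hand":30,"dx":0,"dy":0,"dz":2,"rx":0,"ry":0,"rz":0},{"hand":30,"dx":0,"dy":0,"dz":0,"rx":0,"ry":0,"rz":0},{"hand":30,"dx":0,"dy":0,"dz":2,"rx":0,"ry":0,"rz":0},{"hand":30,"dx":0,"dy":0,"dz":0,"rx":0,"ry":0,"rz":0}]'
python3 - <<'E'
from ov import *
delta([546,88.6,35],75.6)
E
```

```text
clock: 14.02
position: [545.4, 88.5, 42.8]
ee_rot: [0.789, 0.615, -0.001, -0.0]
contact_force: [-0.7, 0.3, -0.8]
gripper_width: 32.8
clock: 14.35
position: [545.8, 88.8, 39.7]
ee_rot: [0.789, 0.615, 0.0, 0.0]
contact_force: [-0.1, -0.2, -1.0]
gripper_width: 32.6
pos [545.8  88.8  39.7] yaw 75.84 toolz [ 8.e-04  4.e-04 -1.e+00] w 32.6 F [-0.1 -0.2 -1. ] t 14.35
tool shift [-0.1  0.2  4.7]
rz 0.0041
```

```bash
python3 -m jog '[{"hand":30,"dx":0,"dy":0,"dz":2,"rx":0,"ry":0,"rz":0},{"hand":30,"dx":0,"dy":0,"dz":1,"rx":0,"ry":0,"rz":0},{"hand":30,"dx":0,"dy":0,"dz":0,"rx":0,"ry":0,"rz":0}]'
python3 -m jog '[{"hand":30,"dx":0,"dy":0,"dz":1,"rx":0,"ry":0,"rz":0},{"hand":30,"dx":0,"dy":0,"dz":0,"rx":0,"ry":0,"rz":0},{"hand":30,"dx":0,"dy":0,"dz":0,"rx":0,"ry":0,"rz":0}]'
```

```text
clock: 14.6
position: [545.4, 88.6, 36.2]
ee_rot: [0.789, 0.615, -0.0, -0.0]
contact_force: [-0.2, -1.1, -0.8]
gripper_width: 32.6
clock: 14.85
position: [545.5, 88.6, 35.3]
ee_rot: [0.789, 0.615, -0.0, -0.0]
contact_force: [0.4, 0.3, -1.2]
gripper_width: 32.6
```

```bash
python3 -m jog '[{"hand":30,"dx":0,"dy":0,"dz":1,"rx":0,"ry":0,"rz":0},{"hand":30,"dx":0,"dy":0,"dz":0,"rx":0,"ry":0,"rz":0}]'
python3 -m jog '[{"hand":30,"dx":0,"dy":0,"dz":0.5,"rx":0,"ry":0,"rz":0},{"hand":30,"dx":0,"dy":0,"dz":0,"rx":0,"ry":0,"rz":0}]'
```

```text
clock: 15.02
position: [545.7, 88.7, 34.9]
ee_rot: [0.789, 0.615, 0.0, 0.0]
contact_force: [-1.2, 0.3, 3.3]
gripper_width: 32.6
clock: 15.18
position: [545.7, 88.7, 34.9]
ee_rot: [0.789, 0.615, 0.0, 0.0]
contact_force: [-2.4, -0.3, 6.8]
gripper_width: 32.4
```

Floor contact is where expected (z 34.9, +6.8 N). Open and retreat upward.

```bash
python3 -m jog '[{"hand":40,"dx":0,"dy":0,"dz":0,"rx":0,"ry":0,"rz":0},{"hand":50,"dx":0,"dy":0,"dz":0,"rx":0,"ry":0,"rz":0},{"hand":60,"dx":0,"dy":0,"dz":0,"rx":0,"ry":0,"rz":0},{"hand":60,"dx":0,"dy":0,"dz":0,"rx":0,"ry":0,"rz":0},{"hand":60,"dx":0,"dy":0,"dz":0,"rx":0,"ry":0,"rz":0}]'
python3 -m jog '[{"hand":60,"dx":0,"dy":0,"dz":-15,"rx":0,"ry":0,"rz":0},{"hand":60,"dx":0,"dy":0,"dz":-25,"rx":0,"ry":0,"rz":0},{"hand":60,"dx":0,"dy":0,"dz":-35,"rx":0,"ry":0,"rz":0},{"hand":60,"dx":0,"dy":0,"dz":-30,"rx":0,"ry":0,"rz":0},{"hand":30,"dx":0,"dy":0,"dz":0,"rx":0,"ry":0,"rz":0}]'
python3 - <<'E'
from ov import *
delta([425,119.2,90],75.6)
i,X,st=grab('wrist');cv2.imwrite('pics/w12.png',i[...,::-1])
i,X,st=grab('side');cv2.imwrite('pics/s12.png',cv2.resize(i[60:240,120:320,::-1],None,fx=3,fy=3))
E
```

```text
clock: 15.6
position: [545.5, 88.6, 33.6]
ee_rot: [0.789, 0.615, -0.0, -0.0]
contact_force: [-0.7, -0.7, -0.1]
gripper_width: 60.1
clock: 16.02
position: [549.6, 89.8, 145.4]
ee_rot: [0.788, 0.615, 0.006, 0.002]
contact_force: [0.4, 0.3, -0.0]
gripper_width: 49.2
pos [549.6  89.8 145.4] yaw 75.93 toolz [ 0.0125  0.0036 -0.9999] w 49.2 F [ 0.4  0.3 -0. ] t 16.0167
tool shift [  -2.2 -128.6   54. ]
rz 0.0058
```

View pics/w12.png

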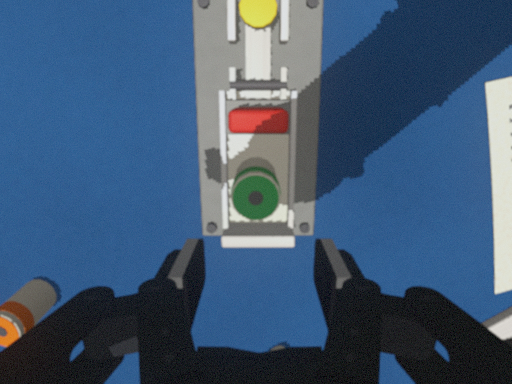

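View pics/s12.png

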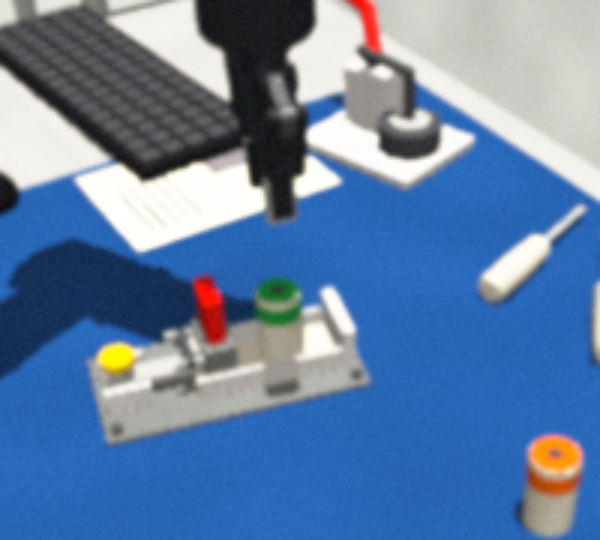

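The green cartridge stands upright on the floor of the track (wrist (256,197)), between the paddle and the end stop, and the follower is still caught. Now to the pad with the fingers shut.

```bash
python3 -m jog '[{"hand":0,"dx":0,"dy":-30,"dz":0,"rx":0,"ry":0,"rz":0},{"hand":0,"dx":0,"dy":-30,"dz":0,"rx":0,"ry":0,"rz":0},{"hand":0,"dx":-1,"dy":-30,"dz":0,"rx":0,"ry":0,"rz":0},{"hand":0,"dx":-1,"dy":-25,"dz":0,"rx":0,"ry":0,"rz":0},{"hand":0,"dx":0,"dy":-10,"dz":0,"rx":0,"ry":0,"rz":0}]'
python3 -m jog '[{"hand":0,"dx":0,"dy":0,"dz":20,"rx":0,"ry":0,"rz":0},{"hand":0,"dx":0,"dy":0,"dz":20,"rx":0,"ry":0,"rz":0},{"hand":0,"dx":0,"dy":0,"dz":0,"rx":0,"ry":0,"rz":0},{"hand":0,"dx":0,"dy":0,"dz":0,"rx":0,"ry":0,"rz":0},{"hand":0,"dx":0,"dy":0,"dz":0,"rx":0,"ry":0,"rz":0}]'
python3 - <<'E'
from ov import *
delta([424.8,119.4,47],75.6)
i,X,st=grab('side');cv2.imwrite('pics/s13.png',cv2.resize(i[60:240,120:320,::-1],None,fx=3,fy=3))
E
```

```text
clock: 16.53
position: [419.9, 116.3, 137.2]
ee_rot: [0.789, 0.615, -0.002, -0.001]
contact_force: [0.4, 0.5, 0.1]
gripper_width: -0.2
clock: 16.95
position: [424.5, 117.4, 99.0]
ee_rot: [0.789, 0.615, -0.0, 0.0]
contact_force: [0.7, -0.1, 0.3]
gripper_width: 0.1
pos [424.5 117.4  99. ] yaw 75.85 toolz [ 1.e-04 -4.e-04 -1.e+00] w 0.1 F [ 0.7 -0.1  0.3] t 16.95
tool shift [ 2.  -0.2 52. ]
rz 0.0043
```

View pics/s13.png

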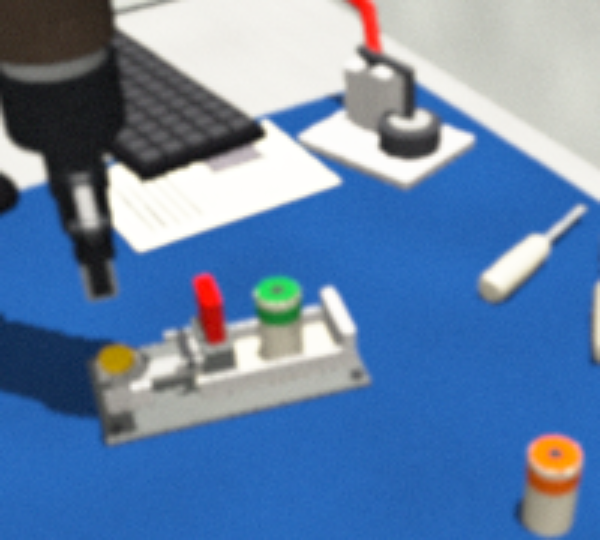

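The shut fingers are above the pad and the cartridge is still upright. Lower to just above the pad, then press.

```bash
python3 -m jog '[{"hand":0,"dx":2,"dy":0,"dz":20,"rx":0,"ry":0,"rz":0},{"hand":0,"dx":0,"dy":0,"dz":20,"rx":0,"ry":0,"rz":0},{"hand":0,"dx":0,"dy":0,"dz":10,"rx":0,"ry":0,"rz":0},{"hand":0,"dx":0,"dy":0,"dz":0,"rx":0,"ry":0,"rz":0},{"hand":0,"dx":0,"dy":0,"dz":0,"rx":0,"ry":0,"rz":0}]'
python3 -m jog '[{"hand":0,"dx":0,"dy":0,"dz":4,"rx":0,"ry":0,"rz":0},{"hand":0,"dx":0,"dy":0,"dz":3,"rx":0,"ry":0,"rz":0},{"hand":0,"dx":0,"dy":0,"dz":3,"rx":0,"ry":0,"rz":0},{"hand":0,"dx":0,"dy":0,"dz":2,"rx":0,"ry":0,"rz":0},{"hand":0,"dx":0,"dy":0,"dz":0,"rx":0,"ry":0,"rz":0}]'
python3 - <<'E'
from ov import *
delta([424.8,119.4,47],75.6)
i,X,st=grab('side');cv2.imwrite('pics/s14.png',cv2.resize(i[60:240,120:320,::-1],None,fx=3,fy=3))
E
```

```text
clock: 17.42
position: [424.9, 119.4, 49.2]
ee_rot: [0.789, 0.615, 0.0, 0.0]
contact_force: [0.2, -0.4, 0.6]
gripper_width: 0.0
clock: 17.83
position: [424.2, 119.1, 36.6]
ee_rot: [0.789, 0.614, -0.0, -0.0]
contact_force: [-1.7, 0.3, 3.0]
gripper_width: -0.1
pos [424.2 119.1  36.6] yaw 75.83 toolz [-4.e-04 -2.e-04 -1.e+00] w -0.1 F [-1.7  0.3  3. ] t 17.8333
tool shift [  0.4   0.5 -10.4]
rz 0.004
```

View pics/s14.png

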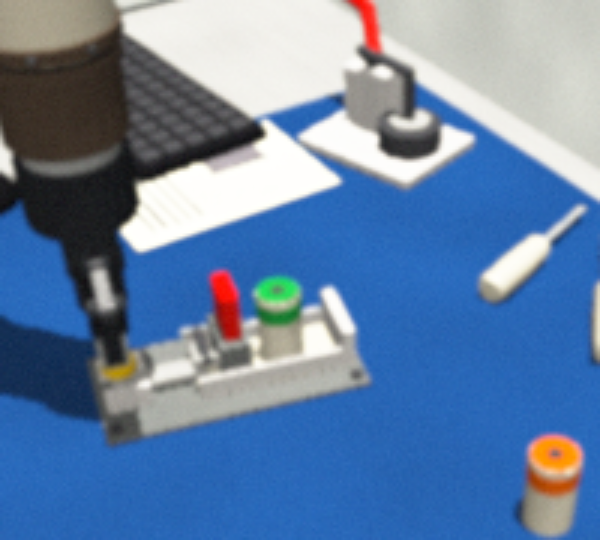

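The catch is released and the paddle is moving towards the cartridge. I'll hold about 1 s with 1.5 mm more, then look.

```bash
python3 -m jog '[{"hand":0,"dx":0,"dy":0,"dz":1.5,"rx":0,"ry":0,"rz":0},{"hand":0,"dx":0,"dy":0,"dz":0,"rx":0,"ry":0,"rz":0},{"hand":0,"dx":0,"dy":0,"dz":0,"rx":0,"ry":0,"rz":0},{"hand":0,"dx":0,"dy":0,"dz":0,"rx":0,"ry":0,"rz":0},{"hand":0,"dx":0,"dy":0,"dz":0,"rx":0,"ry":0,"rz":0}]'
python3 -m jog '[{"hand":0,"dx":0,"dy":0,"dz":0,"rx":0,"ry":0,"rz":0},{"hand":0,"dx":0,"dy":0,"dz":0,"rx":0,"ry":0,"rz":0},{"hand":0,"dx":0,"dy":0,"dz":0,"rx":0,"ry":0,"rz":0},{"hand":0,"dx":0,"dy":0,"dz":0,"rx":0,"ry":0,"rz":0},{"hand":0,"dx":0,"dy":0,"dz":0,"rx":0,"ry":0,"rz":0}]'
python3 -m jog '[{"hand":0,"dx":0,"dy":0,"dz":-10,"rx":0,"ry":0,"rz":0},{"hand":0,"dx":0,"dy":0,"dz":-30,"rx":0,"ry":0,"rz":0},{"hand":0,"dx":0,"dy":0,"dz":-40,"rx":0,"ry":0,"rz":0},{"hand":0,"dx":0,"dy":-20,"dz":-30,"rx":0,"ry":0,"rz":0},{"hand":0,"dx":0,"dy":0,"dz":0,"rx":0,"ry":0,"rz":0}]'
python3 -m jog '[{"hand":0,"dx":0,"dy":0,"dz":0,"rx":0,"ry":0,"rz":0},{"hand":0,"dx":0,"dy":0,"dz":0,"rx":0,"ry":0,"rz":0},{"hand":0,"dx":0,"dy":0,"dz":0,"rx":0,"ry":0,"rz":0}]'
python3 - <<'E'
from ov import *
from fit import fit
i,X,st=grab('side');a=cv2.resize(i[120:230,130:260,::-1],None,fx=4,fy=4)
hsv=cv2.cvtColor(i,cv2.COLOR_RGB2HSV);H,S=hsv[...,0],hsv[...,1]
u=np.array([-.9686,.2487])
for n,m,z in (('green top',(H>45)&(H<80)&(S>120),(57,64+10)),('red',((H<5)|(H>174))&(S>150),(46,90))):
    P=X[m];P=P[(np.hypot(P[:,0]-505,P[:,1]-99)<110)&(P[:,2]>z[0])&(P[:,2]<z[1])];c=P.mean(0);print(n,len(P),c.round(1),'track x',((c[:2]-[505.5,98.8])@u).round(1),'track y',((c[:2]-[505.5,98.8])@np.array([-u[1],u[0]])).round(1))
cv2.imwrite('pics/s15.png',a)
i,X,st=grab('wrist');cv2.imwrite('pics/w15.png',i[...,::-1])
i,X,st=grab('top');cv2.imwrite('pics/t15.png',cv2.resize(i[140:270,100:300,::-1],None,fx=4,fy=4))
E
```

```text
clock: 18.3
position: [424.2, 119.1, 35.4]
ee_rot: [0.789, 0.615, -0.0, -0.0]
contact_force: [-1.4, -0.7, 2.4]
gripper_width: -0.2
clock: 18.72
position: [424.2, 119.1, 35.3]
ee_rot: [0.789, 0.615, -0.0, -0.0]
contact_force: [-0.8, -0.1, 1.9]
gripper_width: -0.3
clock: 19.13
position: [406.8, 126.1, 150.9]
ee_rot: [0.788, 0.615, 0.006, 0.0]
contact_force: [-0.1, 0.5, -0.8]
gripper_width: -0.2
clock: 19.38
position: [404.5, 123.7, 144.2]
ee_rot: [0.789, 0.614, -0.001, -0.0]
contact_force: [0.1, -0.3, 0.8]
gripper_width: 0.1
green top 104 [565.6  80.   67.8] track x -62.8 track y 3.2
red 143 [535.5  81.9  72.3] track x -33.2 track y 8.9
```

View pics/s15.png

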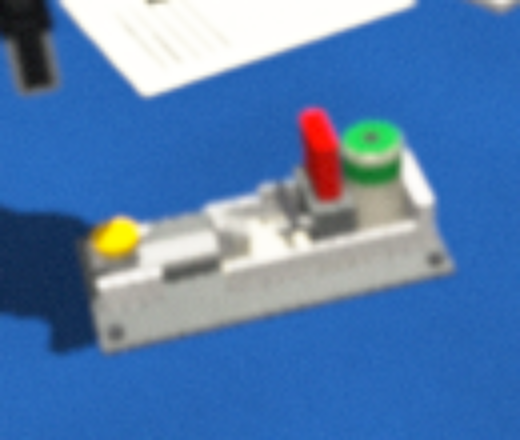

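View pics/w15.png

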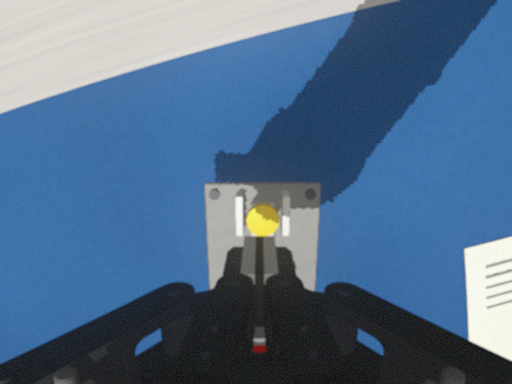

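View pics/t15.png

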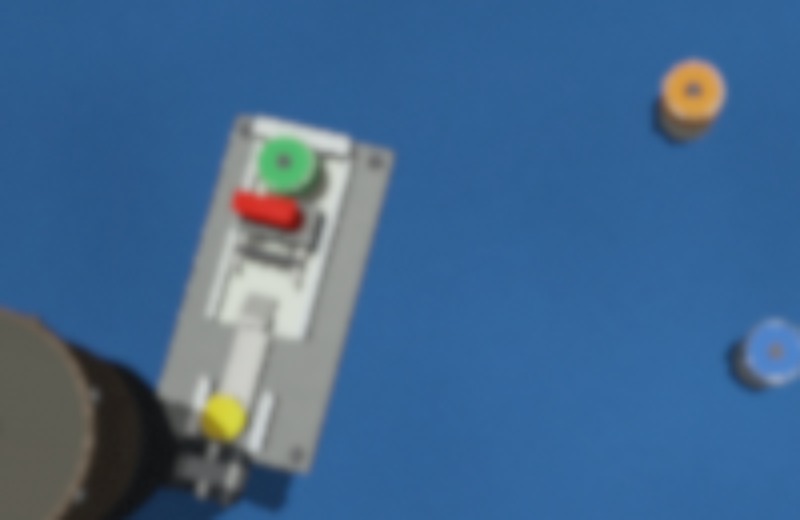

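Both views show the cartridge upright against the end stop, with the follower closed on it and the pad up. Cartridge axis is at x ≈ −62.8 (−63 expected) and paddle at ≈ −33.2 (−34 expected). The gripper is clear, so I'm handing in.

```bash
python3 -c "
from bench import arm
arm.job_done();print(arm.read_state()['clock'])"
```

```text
the job is handed in; nothing more can be done
the job is handed in; nothing more can be done
```

The green-banded cartridge is loaded, and the job was handed in at about 19.5 s of the 64 s. I pulled the follower back by its paddle until the catch held, then stood the cartridge upright, band up, on the track floor and let go. Then I pressed the yellow pad about 6 mm and lifted clear.

**Last checks:** the cartridge axis measured x ≈ −62.8 mm (−63 expected) and the paddle x ≈ −33.2 mm (−34 expected). The cartridge is upright against the end stop, the pad is back up, and the gripper was clear with no contact force.

**What disagreed:**
- The plate outline from the wrist camera put the track origin 3–4 mm away from where the paddle and pad put it. I used the paddle and pad, and the grip, pull distance and floor contact agreed with that.
- In the last side-view check, the depth of the green pixels read high (68 mm; the top should be at 70 mm above the bench, and the pixels include the band). The y offsets there (3 and 9 mm) come mostly from the camera seeing only the near faces.
- Midway through the pull the sideways force reached about 8 N. A small correction across the track removed it.

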